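Lock the slide box on the bench shaker

ROBOT

A 6-joint arm with a two-finger parallel gripper is mounted at the origin on a cart in front of the work surface, level with it; the furniture and walls round the work are solid. World frame = base frame: x ahead of the robot, y to its left, z up, the work surface at z = 0. Lengths are in mm, angles in degrees, forces in N, time in s.
With the tool pointing down it reaches from about 325 to 925 mm from the base axis. Payload 3.1 kg.
Tool frame: the origin (TCP) lies at the very end of the fingers, on their centre line; the grasp point (between the pads) lies grasp_offset behind it (grasp_offset is the distance from the TCP to the grasp point, in mm); z points along the fingers, y is the line along which they close (so a half turn about z gives the same grasp; the last joint's range is limited). The gripper opens to 85 mm and grips with 20 to 120 N. Pads are 22 mm wide; open, the fingers measure 114 mm over their backs; the gripper's body (76 mm by 85 mm) begins 54 mm behind the grasp point. The pads swing forward as they close: fully open they stand 13 mm farther back than shut.
Start: joints at [-80.054, 12.427, 92.441, -0, 75.132, -6.429], TCP at [176.224, -599.654, 231.3] pointing down, gripper open.
Joint ranges: [-157.48, 157.48], [-44.54, 120.13], [17.64, 146.25], [-64.5, 244.5], [7.68, 150.69], [-147.95, 147.95]. Speed limits (degrees/s): [159.86, 159.86, 180, 180, 180, 180].

INTERFACE

Orientations are given as [roll, pitch, yaw] about the fixed x, y, z axes, in that order (R = Rz(yaw) Ry(pitch) Rx(roll)).
In Python, from station import * gives the robot as it stands. Calls block until the motion is done:
- goto(position, orientation): joint-space move of the TCP to a pose.
- move_l(position, attitude=None, speed=150): straight line of the TCP; attitude=None keeps the orientation; speed is the mean speed in mm/s.
- move_j(angles): joint-space move.
- grip(opening, squeeze=None): finger opening in mm; squeeze is the grip in N (None keeps the last); returns when the fingers have stopped.
- wait(seconds).
- solve_ik(position, orientation): joint angles nearest the present ones, or None.
- get_obs(): the state.
- get_image(name): name is "scene" or "top" or "wrist"; returns the picture (384x512x3 uint8, red, green, blue); there is no depth.
- get_calibration(name): a dict with "fx", "fy", "cx", "cy" (pixels), "R" (3x3) and "t" (3): a world point X has camera coordinates R X + t; the wrist camera has in their place "mount" (4x4, takes a point from camera to tool coordinates, whose origin is the TCP and whose axes are the flange's). Camera axes: x right, y down, z forward; pixel columns grow to the right and rows downward; lengths in mm; the calibration is good to about 2 mm. The wrist camera is an equidistant fisheye: a pixel r from the principal point sees the ray r / f radians off the axis. A picture is of the moment at which its call begins: read the wrist's pose just before it. get_calibration takes no time and is no camera call.
A pose or a line that the arm cannot do raises Unreachable and nothing moves.
- sign_off(): hands the job in; it is judged then, once.
Trained networks look in the newest picture that a camera, given by its name, has taken for a name from the list of things; names that differ only in an ending like _2 or _b are one class to them, and where a whole thing is asked for, a point or a joint stands for the part that bears it (a point fixed in the world has none). Each returns a list of dicts, best first, with "score" (0 to 1); they miss things now and then, are a little off and sometimes report something else, mostly with a low value. They report only what shows in the picture. A call takes as long as a camera call. They do not tell look-alikes from the thing itself.
- spot_in(name, camera): "extent" ([centre column, centre row, width, height] in pixels, round what is visible of it).
- regions_of(name, camera): "region" (384x512 bool, what is visible of it) and "extent" ([centre column, centre row, width, height] in pixels, round what is visible of it).
The state is a dict: "t": time; "joint_pos": joint angles; "qvel": joint speeds; "effort": joint torques, N m; "tcp_pos": TCP position; "ee_rot": TCP orientation; "wrist_force": force on the tool from outside, world axes, zero at the start; "moment": the same for the moment, N m; "grip_width": finger opening in mm; "grip_force": force on a finger pad.
Only numpy, scipy, OpenCV 4.12 (cv2) and the standard library are available. Lean on these libraries where they do the work, as an engineer would, in place of code of your own. Each camera call takes 0.05 s, during which the arm holds its last target. There are 200 camera calls.

TASK

Push the slide box on the small bench shaker straight back until it stands fully against the rear rail, then turn the black winged cam knob clockwise until the sprung clamp bar drops into the cam's notch and grips the box. Also turn the speed dial sunk in the well at the shaker's front right corner until its pointer stands at the long mark. Let go of everything and leave the bottle, jar, dish and tape roll where they stand.

Things in the scene. Friction and masses are not known exactly. Their poses are not given: they have to be found in the camera images.
- shaker: White bench shaker, fixed to the table, 145 deep (x) x 200 wide (y) x 62 high. Origin: centre of its underside; x to its rear, y to its left, z up. Nest on the left: mat top at z 70.5; fixed rails 86 high along the rear (inner face x = 62) and left (inner face y = 90.5). Cam knob in the rear right corner, dial well in the front right corner.
- slide_box: Closed blue box, 86 x 98 x 34, about 0.11 kg, loose on the mat. Origin: under its centre, front face 44 before it (a small lid tab stands out 4 more at the middle), rear face 42 behind, sides 49 either way; x to its rear. Starts 13 to 29 short of the rear rail and 1 to 4 off the left rail, nearly square to them.
- box_home (a point): Where the slide box's origin is when it stands against both rails, at (19, 41.5, 70.5) in the shaker's frame. It is the robot's job to push it home in x; the closing clamp bar presses the last few mm to the left.
- cam_knob (a joint): Angle of the cam knob about its upright axis, rad, positive anticlockwise from above. A steel disc (radius 24, z 71 to 83) with one notch, and on it a black wing handle, z 88.5 to 110.5, 14 thick, reaching 38 to its pointed nose and 34 the other way. 0: nose to shaker +y, across the clamp bar. Starts at 0.9 to 1.8 (nose towards the shaker's front); turn clockwise to 0. Needs about 0.15 N m.
- cam_axis (a point): Point on the cam knob's axis at half height of the wing handle: (40, -57.5, 99.5) in the shaker's frame.
- cam_nose (a point): Tip of the wing handle's pointed nose (a light line is drawn on top of it), 38 from cam_axis, at the same height. The wing's flat sides stand about 6.5 from its middle line and can be pushed with a fingertip, or the wing pinched.
- clamp_bar (a joint): Slide of the sprung clamp bar (the follower), m, along shaker +y. Aluminium bar right of the box with a yoke round the cam (top z 87) whose ball rides on the cam's right rim; sprung left with 10 to 14 N. 0: held back, 16 mm off the box. With the cam near 0 it drops in the notch to 0.016 and grips the box; the notch then stops the cam. Its hook passes the box's front corner only if the box is home.
- speed_dial (a joint): Angle of the speed dial, rad, positive anticlockwise from above. 0: pointer at the long mark, which lies on the well's floor at the far side (shaker +x). Starts at -1.3 to -0.5. Stiff enough to stay (0.03 N m). Grey disc (radius 19.5, 4.5 high) with a black upright fin, 10 thick, 16 behind and 18 before the axis, tapering in the last 9 to the pointer.
- dial_axis (a point): On the dial's axis at the level of the shaker's top (z 62), (-32, -66, 62) in the shaker's frame. The well round it is 76 (x) x 61 (y), 22 deep, floor at z 40; the fin's top is 1 below the shaker's top, its foot (the disc) at z 45.
- bottle: Clear bottle with blue cap, 56 across, 110 high, left of the shaker; origin under its centre. Leave it.
- jar: White-capped jar, 43 across, 60 high, left of the shaker near the microscope; origin under its centre. Leave it.
- dish: Flat round culture dish, 52 across, 20 high, close to the shaker's left side; origin under its centre. Leave it.
- tape: Roll of tape lying flat, 104 across, 25 high, behind the shaker; origin under its centre. Leave it.
Things that resemble listed ones, but are neither listed nor needed, are in the scene too. There is more than one size of the slide_box; the job needs the larger.

How it is judged (in metres and radians):
On the way, in this order (a step that is already met when the one before it is completed fails the run):
1. the slide box stands back against the rear rail (x of slide_box in the frame of box_home above -0.003 m and angle between the x axis of slide_box and the x axis of shaker, either way round below 0.04 rad), for 0.2 s.
2. the clamp bar has dropped into the cam's notch and grips the box (value of joint clamp_bar between 0.0145 and 0.0178 m and value of joint cam_knob between -0.25 and 0.25 rad), for 0.2 s.
At the end, for the whole second after the job is handed in: The slide box stands in its nest within 3 mm of home and square to the rails within 0.04 rad, at rest; the cam knob is within 0.25 rad of 0 with the clamp bar dropped in the notch and on the box (14.5 to 17.8 mm); the speed dial is within 0.12 rad of the long mark (all of step 1 and all of step 2 and x of slide_box in the frame of box_home below 0.003 m and y of slide_box in the frame of box_home between -0.003 and 0.003 m and z of slide_box in the frame of box_home between -0.003 and 0.003 m and linear speed of slide_box below 0.01 m/s and value of joint speed_dial between -0.12 and 0.12 rad); the robot touches nothing.
It fails at once if the bottle, jar, dish or tape roll was moved by over 30 mm (distance of any of bottle, jar, dish, tape from where it was at the start of the episode above 0.03 m).
It also fails if it takes over 51 s, if anything falls off the work surface, if the arm or the gripper's body presses on something with over 40 N, if the wrist force passes 120 N, or if a joint passes its speed limit or range.

## Working session

There is one attempt and no reset: what is moved stays moved. The work goes in short steps, each a Python script; the robot and the scene stay as the last script left them, time stands still between calls to the robot, and variables do not carry over. Pictures are saved under pics/ and viewed, at most 10 in all, crops included, and the job is handed in when it is done.

```bash
mkdir -p pics; ls
python3 - <<'E'
from station import *
import cv2,numpy as np
for n in ["scene","top"]:
    im=get_image(n); cv2.imwrite(f"pics/{n}0.png",cv2.resize(im[:,:,::-1],(800,600)))
    c=get_calibration(n); print(n,{k:np.round(v,3).tolist() for k,v in c.items()})
    for o in ["shaker","slide_box","cam_knob","speed_dial"]:
        print(o,[(np.round(d["extent"],1).tolist(),round(d["score"],2)) for d in spot_in(o,n)][:4])
o=get_obs(); print({k:np.round(v,2).tolist() for k,v in o.items()})
print({k:np.round(v,3).tolist() for k,v in get_calibration("wrist").items()}); print(grasp_offset if 'grasp_offset' in globals() else None)
E
```

```text
pics
scene {'fx': 489.568, 'fy': 489.568, 'cx': 253.574, 'cy': 202.924, 'R': [[0.913, -0.408, 0.003], [-0.282, -0.637, -0.717], [0.294, 0.654, -0.697]], 't': [-668.916, 19.514, 1386.929]}
shaker [([237.1, 211.5, 80.1, 86.0], 0.74)]
slide_box [([284.9, 345.7, 41.0, 35.8], 0.94), ([231.4, 187.4, 51.2, 40.1], 0.72)]
cam_knob [([260.4, 203.9, 27.6, 11.8], 0.53)]
speed_dial [([240.3, 227.2, 14.5, 10.1], 0.49)]
top {'fx': 451.535, 'fy': 451.535, 'cx': 244.565, 'cy': 190.69, 'R': [[-0.009, -1.0, -0.007], [-0.99, 0.01, -0.138], [0.138, 0.005, -0.99]], 't': [-308.817, 586.357, 1450.868]}
shaker [([237.7, 201.2, 68.8, 56.6], 0.8)]
slide_box [([359.4, 218.2, 27.8, 24.7], 0.74), ([225.1, 202.2, 33.7, 35.7], 0.6)]
cam_knob [([251.9, 184.5, 12.6, 19.4], 0.57), ([237.7, 202.0, 67.7, 58.8], 0.16)]
speed_dial [([256.1, 208.7, 6.9, 8.6], 0.55)]
{'t': 0.5, 'joint_pos': [-80.05, 12.43, 92.44, -0.0, 75.13, -6.43], 'qvel': [-0.12, -0.09, -0.01, 0.06, 0.14, 0.03], 'effort': [-0.0, -39.64, -30.38, -0.0, 0.0, -0.0], 'tcp_pos': [176.21, -599.63, 231.26], 'ee_rot': [-180.0, 0.0, 16.38], 'wrist_force': [0.62, 0.68, -0.1], 'moment': [-0.01, -0.02, -0.06], 'grip_force': 0.0, 'grip_width': 85.22}
{'fx': 297.319, 'fy': 297.319, 'cx': 259.851, 'cy': 193.446, 'mount': [[0.0, -0.962, -0.272, 69.814], [1.0, 0.001, -0.0, 0.073], [0.001, -0.272, 0.962, -141.971], [0.0, 0.0, 0.0, 1.0]]}
18.700000000000003
```

View pics/scene0.png

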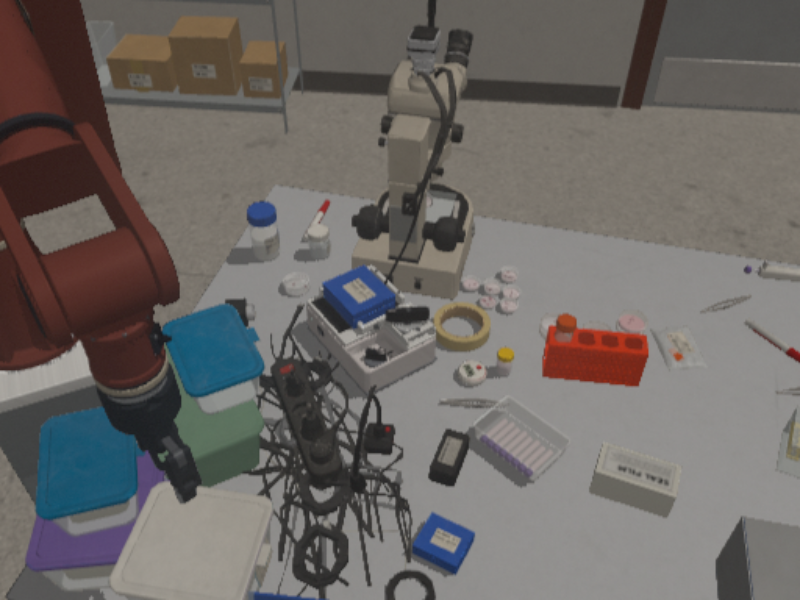

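View pics/top0.png

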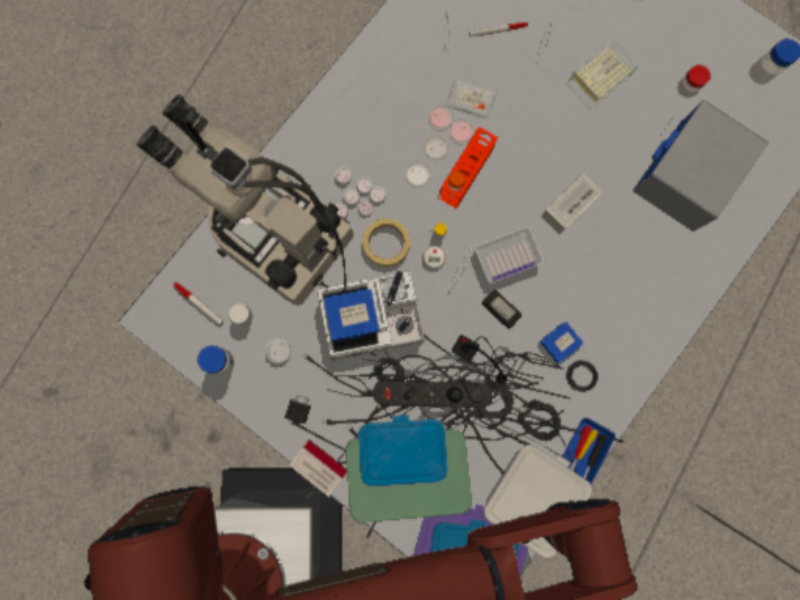

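The scene view shows the shaker at about (370,330), with the microscope behind it to the left. The top view shows the shaker at about (370,315), the large box at (353,315) on its left, the wing at (397,288) and the dial at (404,325). The other blue box, at (562,342), is the small look-alike. Next I'll move above the shaker with the wrist camera.

```bash
cat > h.py <<'E'
from station import *
import numpy as np, cv2
from scipy.spatial.transform import Rotation as Rn
def ray(n,u,v):
    c=get_calibration(n); d=np.linalg.inv(c["R"])@np.array([(u-c["cx"])/c["fx"],(v-c["cy"])/c["fy"],1]); o=-np.asarray(c["R"]).T@c["t"]; return o,d/np.linalg.norm(d)
def hit(n,u,v,z):
    o,d=ray(n,u,v); return o+d*(z-o[2])/d[2]
def tool():
    o=get_obs(); T=np.eye(4); T[:3,:3]=Rn.from_euler("xyz",o["ee_rot"],degrees=True).as_matrix(); T[:3,3]=o["tcp_pos"]; return T
def wray(T,u,v):
    c=get_calibration("wrist"); M=T@np.array(c["mount"]); a=np.array([u-c["cx"],v-c["cy"]]); r=np.linalg.norm(a); th=r/c["fx"]
    d=M[:3,:3]@np.array([*(a/max(r,1e-9)*np.sin(th)),np.cos(th)]); return M[:3,3],d
def whit(T,u,v,z):
    o,d=wray(T,u,v); return o+d*(z-o[2])/d[2]
def wproj(T,X):
    c=get_calibration("wrist"); M=T@np.array(c["mount"]); p=(np.asarray(X)-M[:3,3])@M[:3,:3]
    th=np.arctan2(np.hypot(p[...,0],p[...,1]),p[...,2]); k=np.hypot(p[...,0],p[...,1])
    return np.stack([c["cx"]+c["fx"]*th*p[...,0]/k,c["cy"]+c["fx"]*th*p[...,1]/k],-1)
E
python3 - <<'E'
from h import *
for n,u,v in [("top",251.9,184.5),("scene",260.4,203.9)]: print("cam",hit(n,u,v,100).round(1))
for n,u,v in [("top",256.1,208.7),("scene",240.3,227.2)]: print("dial",hit(n,u,v,61).round(1))
for n,u,v in [("top",225.1,202.2),("scene",231.4,187.4)]: print("box",hit(n,u,v,95).round(1))
c=hit("top",237.7,201.2,65); print(c.round(1))
p=[c[0]-45,c[1],300]; 
o=get_obs()["tcp_pos"]; move_l([o[0],o[1],330])
goto(p,[180,0,8]); T=tool(); np.save("T1.npy",T); im=get_image("wrist"); np.save("im1.npy",im)
cv2.imwrite("pics/w1.png",cv2.resize(im[:,:,::-1],(800,600),interpolation=cv2.INTER_CUBIC)); print(T[:3,3],get_obs()["t"])
for o in ["shaker","slide_box","cam_knob","speed_dial"]:
    print(o,[(np.round(d["extent"],1).tolist(),round(d["score"],2)) for d in spot_in(o,"wrist")][:4])
E
```

```text
cam [ 594.5 -338.3  100. ]
cam [ 595.4 -349.8  100. ]
dial [ 521.1 -351.4   61. ]
dial [ 529.6 -370.6   61. ]
box [ 539.4 -252.8   95. ]
box [ 552.8 -255.8   95. ]
[ 545.7 -292.1   65. ]
[ 500.29227849 -293.00991346  299.93415807] 3.0
shaker [([259.6, 127.6, 165.0, 121.7], 0.61)]
slide_box [([475.6, 199.2, 36.4, 47.6], 0.94), ([230.5, 124.5, 86.3, 78.6], 0.83)]
cam_knob [([309.9, 94.8, 39.4, 55.3], 0.6)]
speed_dial []
```

View pics/w1.png

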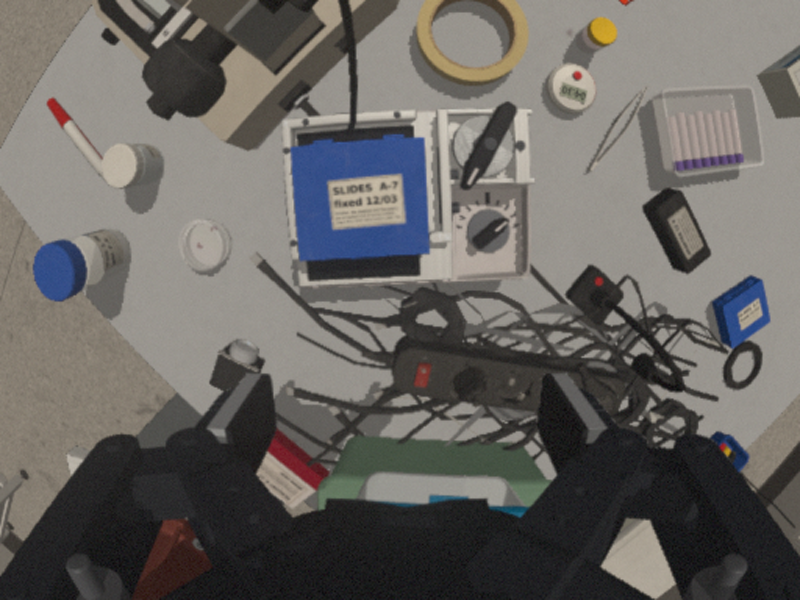

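The wrist view shows the shaker at about (405,200), the box at (360,195), the wing's axis at (490,145) with its light-lined nose at (470,183), and the dial at (492,230). A microscope cable ends near (352,125), so I'll take a closer, better-centred view.

Run:
```python
from h import *
goto([465,-300,190],[180,0,4]); T=tool(); np.save("T2.npy",T); im=get_image("wrist"); np.save("im2.npy",im)
print(T[:3,3],get_obs()["t"])
for o in ["shaker","slide_box","cam_knob","speed_dial"]:
    print(o,[(np.round(d["extent"],1).tolist(),round(d["score"],2)) for d in spot_in(o,"wrist")][:4])
cr=im[20:220,140:400]; cv2.imwrite("pics/w2.png",cv2.resize(cr[:,:,::-1],(780,600),interpolation=cv2.INTER_CUBIC))
```

```text
[ 465.35570788 -300.42636221  190.49745461] 3.7833
shaker [([249.2, 94.5, 232.3, 184.3], 0.6), ([316.6, 41.4, 56.9, 80.0], 0.5)]
slide_box [([505.6, 185.6, 10.9, 44.1], 0.73), ([207.8, 93.7, 133.3, 124.8], 0.69), ([318.2, 40.6, 57.1, 79.7], 0.27)]
cam_knob [([320.0, 40.8, 58.3, 78.4], 0.86), ([34.1, 96.8, 52.9, 35.3], 0.7)]
speed_dial [([328.1, 120.6, 37.6, 36.2], 0.61)]
```

View pics/w2.png

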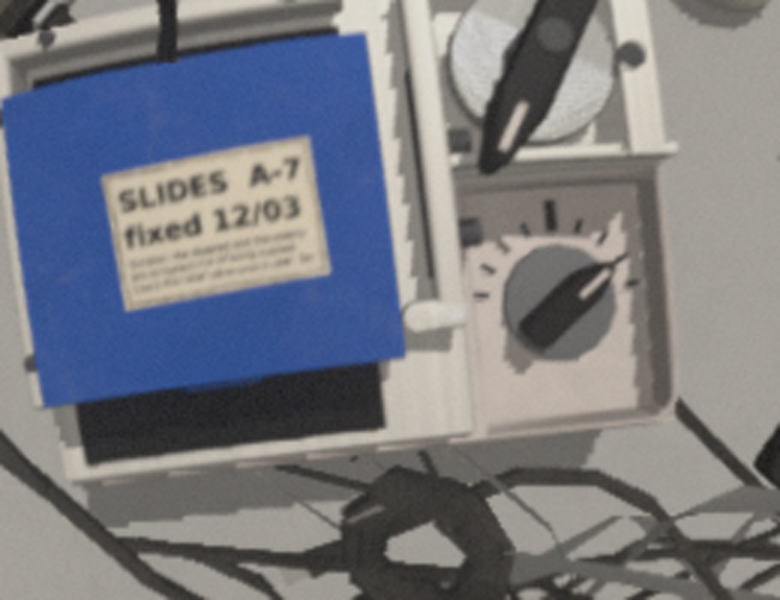

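```bash
cat > fit.py <<'E'
from h import *
from scipy.optimize import least_squares
T1,T2=np.load("T1.npy"),np.load("T2.npy")
q2=lambda x,y:((x+.5)/3-.5+140,(y+.5)/3-.5+20); q1=lambda x,y:((x+.5)/1.5625-.5,(y+.5)/1.5625-.5)
L=[(T2,q2(71,480),(-72.5,100,62)),(T2,q2(560,301),(-32,-66,45)),(T2,q2(556,33),(40,-57.5,110.5)),
   (T1,q1(299,287),(-72.5,100,62)),(T1,q1(529,281),(-72.5,-100,62)),(T1,q1(284,116),(72.5,100,86)),(T1,q1(491,228),(-32,-66,45)),(T1,q1(490,145),(40,-57.5,110.5))]
def P(s): return np.array([[np.cos(s[2]),-np.sin(s[2])],[np.sin(s[2]),np.cos(s[2])]])
def world(s,X): X=np.asarray(X,float); return np.array([*(P(s)@X[:2]+s[:2]),X[2]])
f=lambda s:np.concatenate([wproj(T,world(s,X))-q for T,q,X in L])
if __name__=="__main__":
    r=least_squares(f,[545,-292,.1],loss="soft_l1"); s=r.x; print(s[:2],np.degrees(s[2])); print(f(s).reshape(-1,2).round(1).tolist()); np.save("s.npy",s)
    loc=lambda T,q,z:(P(s).T@(whit(T,*q,z)[:2]-s[:2]))
    b=[loc(T2,q2(*c),104.5) for c in [(5,98),(367,33),(405,357),(43,406)]]; print("box corners",np.round(b,1).tolist())
    c=np.array([40,-57.5])
    n=loc(T2,q2(487,170),101)-loc(T2,q2(556,33),110.5); print("cam ang",np.arctan2(-n[0],n[1]),np.linalg.norm(n))
    n=loc(T1,q1(468,186),101)-loc(T1,q1(490,145),110.5); print("cam ang1",np.arctan2(-n[0],n[1]),np.linalg.norm(n))
    d0=loc(T2,q2(560,301),45); d=loc(T2,q2(620,258),58)-d0; print("dial",np.arctan2(d[1],d[0]),np.linalg.norm(d))
    m=loc(T2,q2(549,215),40)-d0; print("mark",np.arctan2(m[1],m[0]),np.linalg.norm(m))
E
python3 fit.py
```

```text
[ 552.61351135 -290.3201081 ] 10.093115128402356
[[-1.8, 2.3], [0.6, 0.1], [0.5, 0.3], [-0.3, 0.2], [1.5, -1.3], [-3.0, -1.9], [-1.0, 1.5], [1.3, -1.8]]
box corners [[43.7, 86.3], [45.0, -10.2], [-40.0, -10.9], [-41.1, 86.4]]
cam ang 1.0350422384410503 39.366083728179134
cam ang1 1.093398412458725 33.40281855965351
dial -0.939832302093082 21.900801615156094
mark 0.0018819613533427493 28.563738163088207
```

```bash
cat > push.py <<'E'
from fit import *
s=np.load("s.npy"); yaw=np.degrees(s[2]); A=[180,0,yaw]
ex=P(s)[:,0]
def fx(): return float(np.asarray(get_obs()["wrist_force"])[:2]@ex)
E
python3 - <<'E'
from push import *
grip(56,20); 
goto(world(s,(-66,39,150)),A); move_l(world(s,(-66,39,80)),speed=100)
b=fx(); print("base",b,get_obs()["grip_width"]); x=-66
move_l(world(s,(-54,39,80)),speed=80); x=-54; log=[]
while x<-28:
    x+=1.5; move_l(world(s,(x,39,80)),speed=25); f=fx()-b; log.append((x,round(f,1)))
    if abs(f)>8: break
print(log,get_obs()["t"],get_obs()["tcp_pos"])
T=tool(); np.save("T3.npy",T); im=get_image("wrist"); cr=im[0:225,100:400]; cv2.imwrite("pics/w3.png",cv2.resize(cr[:,:,::-1],(800,600),interpolation=cv2.INTER_CUBIC))
E
```

```text
base -0.3641204181306264 55.72134612084308
[(-52.5, 0.6), (-51.0, -0.3), (-49.5, 0.8), (-48.0, 0.2), (-46.5, 0.5), (-45.0, 0.2), (-43.5, 0.6), (-42.0, 0.4), (-40.5, 0.2), (-39.0, 0.3), (-37.5, -4.7), (-36.0, -8.6)] 8.8833 [ 508.12388518 -258.77363325   79.96921788]
```

View pics/w3.png

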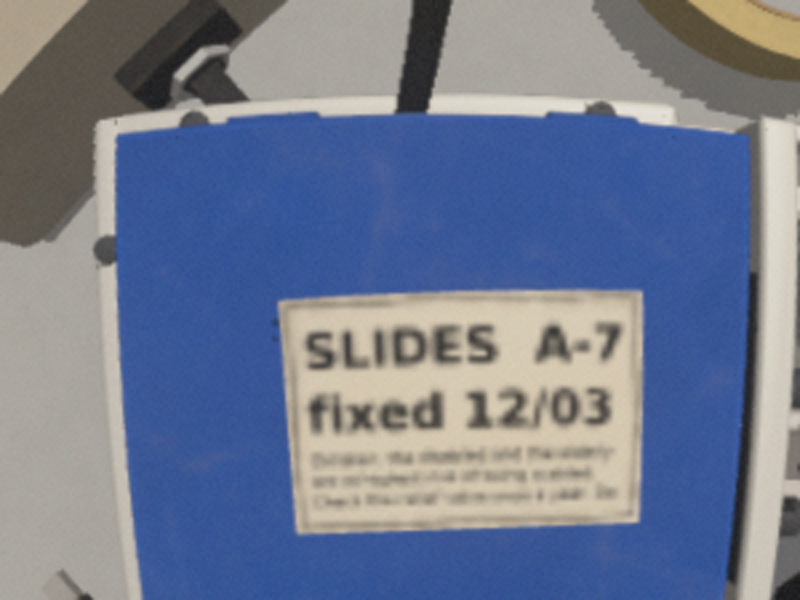

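The box now sits flush with the rear rail. Contact came at x = -36, where the geometry predicts it. I'll press a little harder to seat it, then turn the cam.

Run:
```python
from push import *
move_l(world(s,(-34.5,39,80)),speed=25); print("F",fx()); wait(0.3)
move_l(world(s,(-62,39,80)),speed=100); move_l(world(s,(-62,39,160)),speed=200)
grip(36,40)
th=1.06; Y=lambda th: (yaw+90+np.degrees(th)+0) 
C=(40,-57.5)
goto(world(s,(*C,150)),[180,0,Y(th)]); move_l(world(s,(*C,91.5)),speed=80); print("z F",get_obs()["wrist_force"])
grip(5,40); o=get_obs(); print("grip",o["grip_width"],o["grip_force"],np.round(o["wrist_force"],1),np.round(o["moment"],2),o["t"])
while th>0.001:
    th=max(th-0.1,0); goto(world(s,(*C,91.5)),[180,0,Y(th)]); o=get_obs(); print(round(th,2),np.round(o["wrist_force"],1).tolist(),np.round(o["moment"],2).tolist(),round(o["grip_width"],1))
    if np.linalg.norm(o["wrist_force"])>50: break
print(o["t"])
```

```text
F -12.683061389739306
z F [ 0.38196596 -0.28378255  0.08908928]
grip 11.940394450498536 41.853511333465576 [0.1 0.7 3.9] [ 0.24 -0.08 -0.18] 14.2333
0.96 [0.0, 0.6, 4.6] [0.22, 0.07, -0.2] 12.1
0.86 [-1.0, 0.9, 5.2] [0.06, 0.1, -0.12] 12.3
0.76 [-1.5, 0.3, 6.1] [0.03, 0.19, -0.08] 12.3
0.66 [-2.1, -1.1, 5.7] [-0.11, 0.2, -0.16] 12.3
0.56 [-1.6, -0.6, 5.4] [-0.06, 0.25, -0.14] 12.6
0.46 [-2.3, -1.1, 5.5] [-0.15, 0.33, -0.07] 12.4
0.36 [-2.1, -1.5, 6.8] [-0.18, 0.41, -0.13] 12.1
0.26 [-3.6, -1.7, 6.4] [-0.23, 0.56, -0.3] 12.0
0.16 [-4.7, -2.8, 6.3] [-0.28, 0.64, -0.13] 12.4
0.06 [-4.1, -2.3, 6.5] [-0.29, 0.7, -0.1] 12.3
0 [-5.4, -2.6, 7.6] [-0.26, 0.71, -0.05] 12.4
16.9833
```

Run:
```python
from push import *
C=(40,-57.5)
goto(world(s,(*C,91.5)),[180,0,yaw+87]); o=get_obs(); print(np.round(o["moment"],2)); grip(36,40); move_l(world(s,(*C,170)),speed=150)
goto(world(s,(-85,-20,200)),A); T=tool(); np.save("T4.npy",T); im=get_image("wrist"); print(get_obs()["t"])
cr=im[20:245,130:430]; cv2.imwrite("pics/w4.png",cv2.resize(cr[:,:,::-1],(800,600),interpolation=cv2.INTER_CUBIC))
```

```text
[-0.3   0.8  -0.03]
19.5833
```

View pics/w4.png

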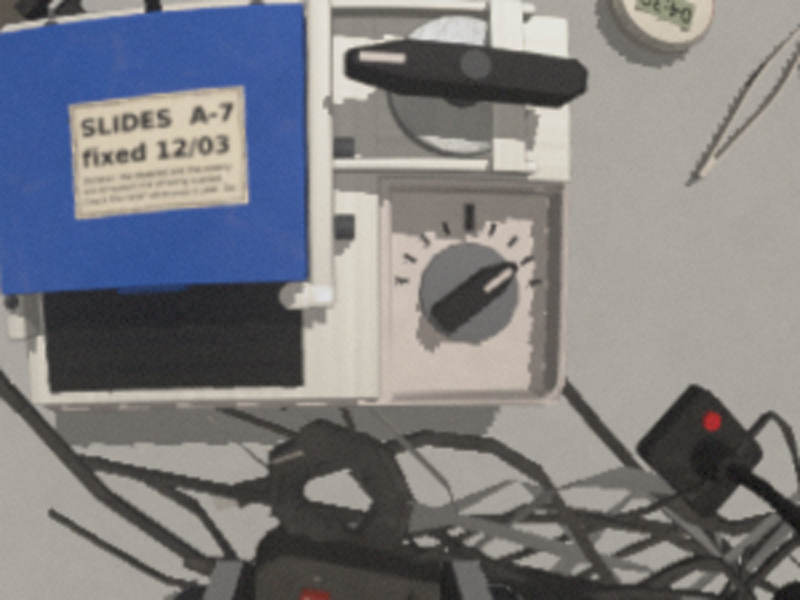

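The picture shows the bar dropped against the box's right side. Its hook, at (300,295), has passed the front corner, and the wing lies at about 0 with its nose at (350,62). The dial, centred at (469,292), comes next.

Run:
```python
from push import *
T=np.load("T4.npy"); q=lambda x,y:((x+.5)*.375-.5+130,(y+.5)*.375-.5+20)
loc=lambda q,z:(P(s).T@(whit(T,*q,z)[:2]-s[:2]))
d0=loc(q(469,292),45); a=loc(q(515,265),58)-loc(q(437,325),58); th=np.arctan2(a[1],a[0]); n=loc(q(350,62),101)-loc(q(477,64),110.5)
print("dial",d0,th,"cam",np.arctan2(-n[0],n[1]))
C=np.array([-32,-66.])+np.clip((d0-[-32,-66])/2,-1,1); th=-.92
grip(20,30); goto(world(s,(*C,110)),[180,0,yaw+np.degrees(th)]); move_l(world(s,(*C,70)),speed=100); move_l(world(s,(*C,49)),speed=40)
o=get_obs(); print(np.round(o["wrist_force"],1)); 
if np.linalg.norm(o["wrist_force"])<5:
    grip(3,30); o=get_obs(); print("grip",o["grip_width"],o["grip_force"],np.round(o["wrist_force"],1),o["t"])
    while th<0:
        th=min(th+.12,0); goto(world(s,(*C,49)),[180,0,yaw+np.degrees(th)]); o=get_obs(); print(round(th,2),np.round(o["wrist_force"],1).tolist(),np.round(o["moment"],2).tolist(),round(o["grip_width"],1))
        if np.linalg.norm(o["wrist_force"])>40: break
    grip(20,30); move_l(world(s,(*C,110)),speed=100)
    goto(world(s,(-85,-20,200)),A); T=tool(); np.save("T5.npy",T); im=get_image("wrist"); print(get_obs()["t"])
    cr=im[20:245,130:430]; cv2.imwrite("pics/w5.png",cv2.resize(cr[:,:,::-1],(800,600),interpolation=cv2.INTER_CUBIC))
```

```text
dial [-32.30237668 -64.95756711] -0.8949599596394381 cam -0.04806436285823025
[ 0.3 -0.7 -0.1]
grip 9.14346534807988 33.992694737389684 [-3.7 -3.6  0.6] 22.25
-0.8 [-4.7, -3.7, 0.8] [-0.49, 0.63, 0.05] 9.0
-0.68 [-3.3, -3.4, 0.3] [-0.47, 0.65, 0.02] 9.2
-0.56 [-4.1, -3.7, 1.7] [-0.52, 0.65, 0.03] 8.9
-0.44 [-4.4, -2.6, 1.5] [-0.41, 0.73, 0.05] 8.7
-0.32 [-4.5, -2.9, 1.5] [-0.41, 0.69, -0.0] 8.7
-0.2 [-4.1, -3.4, 2.7] [-0.38, 0.75, 0.03] 8.8
-0.08 [-4.3, -2.7, 2.1] [-0.37, 0.76, 0.0] 8.9
0 [-3.5, -1.8, 2.2] [-0.36, 0.76, -0.03] 8.9
25.8583
```

View pics/w5.png

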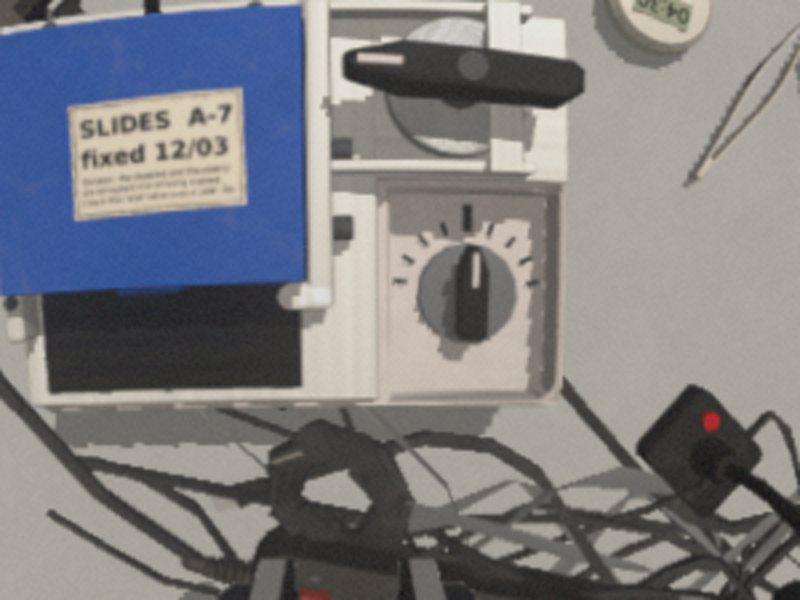

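The dial's pointer, at (473,247), now stands at the long mark, with its fin end at (471,338). The box and bar are unchanged. I'll check the numbers before handing in.

Run:
```python
from push import *
T=np.load("T5.npy"); q=lambda x,y:((x+.5)*.375-.5+130,(y+.5)*.375-.5+20)
loc=lambda q,z:(P(s).T@(whit(T,*q,z)[:2]-s[:2]))
a=loc(q(473,246),60)-loc(q(471,339),60); print("dial",np.arctan2(a[1],a[0]))
m=loc(q(467,218),40)-loc(q(467.5,292),45); print("mark",np.arctan2(m[1],m[0]))
print("box FR, RR",loc(q(307,283),104.5),loc(q(301,7),104.5))
if abs(np.arctan2(a[1],a[0]))<.07: print(sign_off())
```

```text
dial -0.0007812223005951071
mark -0.0047194661514447294
box FR, RR [-26.48640694  -7.86407141] [58.31778273 -6.09275533]
the job is handed in; nothing more can be done
None
```

I handed the job in at about 26 s of the 51 s limit: the box is against the rear rail, the clamp bar has dropped and grips it, and the dial's pointer is at the long mark (measured within 0.01 rad); the bottle, jar, dish and tape were not knowingly touched, though I did not re-measure them at the end.

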